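# Shut the cork drawer and hold the sprung lid just below its balance point

### The job

The steel cork bin has just been filled: first push its side drawer fully shut. Then raise the sprung lid by its front bar until it is clearly past its balance point, where its springs would carry it on up, and bring it back to just below that point (within ten degrees), where it would fall shut if let go. Finish still holding the lid there, at rest, open for inspection; never let it slam or fly open, and leave the spray bottle, tape roll and gasket where they are.

Things in the scene. Friction and masses are not known exactly. Their poses are not given: they have to be found in the camera images.
- cork_bin: Stainless steel cork bin fixed to the cart top, 150 (x) by 160 (y) by 90 mm high, on the left or the right part of the cart, turned up to 0.25 rad. Origin: centre of its underside, on the surface. Its -x face is the front, towards the robot; the lid is hinged along the rear (+x) rim; the drawer comes out of the +y (left) face.
- drawer (a joint): Opening of the drawer in m: 0 fully shut against its stop, at most 0.055; it starts partly open. It slides along the bin's +y as it opens, with about 1.2 N of friction, and stays where it is left. The corks in it stay with it.
- drawer_handle (a point): Centre of the drawer's bar handle: a round steel bar 10 mm thick and 70 mm long, lying along the bin's x, 28 mm above the cart top and 25 mm in front (-x) of the bin's centre. With the drawer shut it is 114 mm from the bin's centre along +y, its axis 30 mm outside the drawer's 100 mm wide front plate. Axes parallel to the bin's.
- lid (a joint): Opening angle of the lid in rad: 0 closed (level), 1.5 fully open. Below the balance point at 0.95 rad (54 degrees) it falls shut, above it torsion springs carry it up to the stop. Lifting it from closed takes about 1 N at the bar; near the balance point the force is a few tenths of a newton. Hardly any friction or damping.
- lid_hinge (a point): Middle of the lid's hinge axis, which runs along the bin's y; 81 mm behind (+x) the bin's centre and 93 mm above the cart top. Axes are the bin's; it does not move with the lid. The lid is a 4 mm steel plate 166 mm wide; its front edge is 166 mm from this axis.
- lid_handle (a point): Centre of the lid's front bar: a round steel bar 12 mm thick, 112 mm long along the bin's y, on two arms 100 mm apart; open gap of 32 mm between lid edge and bar. Its axis is 204 mm from the hinge axis, in the lid's plane (1 mm above); closed, it is 94 mm above the cart top, 123 mm in front of the bin's centre. Turns with the lid; x axis points from bar to hinge.
- spray_bottle: White spray bottle with a yellow trigger head, 70x75x230 mm, standing loose on the part of the cart where the bin is not; origin at the centre of its underside. To be left alone.
- tape_roll: Roll of clear packing tape, 68 mm across, 24 mm high, lying flat near the middle of the cart; origin at the centre of its underside. To be left alone.
- gasket: Pale silicone ring gasket, 51 mm across, 6 mm thick, lying flat near the cart's front edge, about the middle; origin at the centre of its underside. To be left alone.

How it is judged (in metres and radians):
On the way, in this order (a step that is already met when the one before it is completed fails the run):
1. the drawer is fully shut, with the lid still down (value of joint drawer below 0.004 m and value of joint lid below 0.1 rad), for 0.2 s.
2. the lid is past its balance point, the drawer still shut (value of joint lid above 1 rad and value of joint drawer below 0.004 m), for 0.1 s.
At the end, for the whole second after the job is handed in: The fingers hold the lid still (under 0.05 rad/s, touching it with more than 0.05 N) at 0.765 to 0.935 rad, that is 0.015 to 0.185 rad below its balance point at 0.95 rad; the drawer is shut to within 4 mm (value of joint lid between 0.765 and 0.935 rad and velocity of joint lid between -0.05 and 0.05 rad/s and contact force between the fingers and lid above 0.05 N and value of joint drawer below 0.004 m); the arm keeps its last pose, push and grip.
It fails at once if the lid slams or flies open (faster than 2.5 rad/s) (velocity of joint lid above 2.5 rad/s or velocity of joint lid below -2.5 rad/s).
It fails at once if the spray bottle is moved by more than 30 mm (distance of spray_bottle from where it was at the start of the episode above 0.03 m).
It fails at once if the tape roll is moved by more than 30 mm (distance of tape_roll from where it was at the start of the episode above 0.03 m).
It fails at once if the gasket is moved by more than 30 mm (distance of gasket from where it was at the start of the episode above 0.03 m).
It also fails if it takes over 58 s, if anything falls off the work surface, if the arm or the gripper's body presses on something with over 40 N, if the wrist force passes 120 N, or if a joint passes its speed limit or range.

### The arm

A 6-joint arm with a two-finger parallel gripper is mounted at the origin on a cart in front of the work surface, level with it; the furniture and walls round the work are solid. World frame = base frame: x ahead of the robot, y to its left, z up, the work surface at z = 0. Lengths are in mm, angles in rad, forces in N, time in s.
With the tool pointing down it reaches from about 300 to 875 mm from the base axis. Payload 4.2 kg.
Tool frame: the origin (TCP) lies at the very end of the fingers, on their centre line; the grasp point (between the pads) lies 19 mm behind it; z points along the fingers, y is the line along which they close (so a half turn about z gives the same grasp; the last joint's range is limited). The gripper opens to 85 mm and grips with 20 to 120 N. Pads are 22 mm wide; open, the fingers measure 114 mm over their backs; the gripper's body (76 mm by 85 mm) begins 54 mm behind the grasp point. The pads swing forward as they close: fully open they stand 13 mm farther back than shut.
Start: joints at [-1.251, 0.32, 1.565, -0, 1.257, -0.02], TCP at [191.65, -542.136, 231.338] pointing down, gripper open.
Joint ranges: [-3.11, 3.11], [-0.84, 2.01], [0.21, 2.61], [-1.34, 4.49], [0.05, 2.63], [-2.56, 2.56]. Speed limits (rad/s): [2.57, 2.57, 3.14, 3.14, 3.14, 3.14].

### API

Orientations are given as a unit quaternion [w, x, y, z].
In Python, from bench import arm gives the robot as it stands.
- The arm moves only by the tool nudge_tcp, called after "Request:" as a command line: name --argument value ..., lists and objects as JSON in quotes. Schema: {"type":"object","properties":{"deltas":{"type":"array","items":{"type":"object","properties":{"jaw":{"type":"number"},"dx":{"type":"number"},"dy":{"type":"number"},"dz":{"type":"number"},"rz":{"type":"number"}},"additionalProperties":false,"required":["jaw"]},"minItems":1,"maxItems":12},"grip_n":{"type":"number"},"only":{"type":"string"},"quiet":{"type":"boolean"},"lines":{"type":"string"}},"required":["deltas"],"additionalProperties":false}. deltas is a list of rows, 1 to 12 of them, each an object with the fields jaw (the finger opening in mm), dx, dy, dz (the shift in mm), rz (a turn about the tool's z in rad); a field left out counts as zero (the opening has to be given); each row is the pose to reach, as a shift and turn from the pose commanded when the call began, along the tool's axes at that moment; what a row does not reach only later rows make up. A row lasts 1/10 s, in which the tool goes at most 50 mm and 0.15 rad, less where a joint would pass 70% of its speed; a pose out of reach is approached as far as the arm can. The fingers move at their own pace and stop on an object; grip_n is the grip in N (left out, the last holds). Time passes only in rows, so rows that do not move let the fingers close. The tool returns the time, the measured TCP pose, the force, the opening and the grip force at its end. only (a regular expression) keeps the lines of the reply that match it, lines (a string "A,B") keeps lines A to B, and quiet returns only ok. Input that does not fit is refused with a message, and nothing moves.
- arm.sense(): the state, without advancing time (a new reading comes with each control period).
- arm.capture(name): name is "side" or "top"; returns (picture, depth): 420x560x3 uint8, blue, green, red; 420x560 float32, mm along the optical axis (not along the pixel's ray), 0 where there is no reading.
- arm.calibration(name): a dict with "K" (3x3 intrinsics, pixels), "R" (3x3) and "t" (3): a world point X has camera coordinates R X + t. Camera axes: x right, y down, z forward; pixel columns grow to the right and rows downward; lengths in mm; the calibration is good to about 2 mm. A picture is of the moment at which its call begins. calibration takes no time and is no camera call.
- arm.close_job(): hands the job in; it is judged then, once.
The state is a dict: "clock": time; "joint_pos": joint angles; "qd": joint speeds; "tau": joint torques, N m; "position": TCP position; "tcp_rot": TCP orientation; "contact_force": force on the tool from outside, world axes, zero at the start; "moment": the same for the moment, N m; "grip_width": finger opening in mm; "grip_force": force on a finger pad.
Only numpy, scipy, OpenCV 4.12 (cv2) and the standard library are available. Lean on these libraries where they do the work, as an engineer would, in place of code of your own. Each camera call takes 0.05 s, during which the arm holds its last target. There are 200 camera calls.

## Working session

There is one attempt and no reset: what is moved stays moved. The work goes in short steps, Python scripts to look and compute and a tool call to move; the robot and the scene stay as the last step left them, time stands still between calls to the robot, and variables do not carry over. Pictures are saved under pics/ and viewed, at most 10 in all, crops included, and the job is handed in when it is done.

```bash
ls; mkdir -p pics
```

Run:
```python
from bench import arm
import cv2,numpy as np
s=arm.sense();print(s)
for n in("side","top"):
    p,d=arm.capture(n);cv2.imwrite(f"pics/{n}0.png",p);np.save(f"pics/{n}0.npy",d);c=arm.calibration(n);print(n,c)
```

```text
bench.py
pics
{'clock': 0.0, 'joint_pos': array([-1.25097800e+00,  3.20303772e-01,  1.56570153e+00, -2.76369530e-05,
        1.25742924e+00, -1.99826316e-02]), 'qd': array([ 0.00058534,  0.00067655,  0.00043703,  0.00087528,  0.00074688,
       -0.00088678]), 'tau': array([ 2.71702011e-03, -4.15517163e+01, -2.34157115e+01,  5.37651408e-05,
        8.31359066e-03, -7.35638622e-06]), 'position': array([ 191.49298417, -541.64892616,  230.4667272 ]), 'tcp_rot': array([-9.08652492e-04,  9.85600458e-01,  1.69088403e-01, -1.50543721e-04]), 'contact_force': array([-0.37370014, -0.00245599,  0.386647  ]), 'moment': array([0.04909774, 0.04880403, 0.03997016]), 'grip_force': 0.0, 'grip_width': 85.424075317614}
side {'K': array([[391.52611363,   0.        , 275.84758721],
       [  0.        , 391.52611363, 209.80058442],
       [  0.        ,   0.        ,   1.        ]]), 'R': array([[-0.85940379, -0.5110732 ,  0.01514306],
       [-0.36095857,  0.58546751, -0.72590406],
       [ 0.36212434, -0.62931072, -0.68762925]]), 't': array([442.57817127, 243.45200438, 869.25443396])}
top {'K': array([[433.6170605 ,   0.        , 289.75451335],
       [  0.        , 433.6170605 , 208.80044758],
       [  0.        ,   0.        ,   1.        ]]), 'R': array([[ 1.20124686e-03, -9.99999254e-01,  2.19413575e-04],
       [-9.88741104e-01, -1.22055420e-03, -1.49631346e-01],
       [ 1.49631503e-01, -3.71990353e-05, -9.88741833e-01]]), 't': array([  18.37930499,  520.7249511 , 1093.77314461])}
```

View pics/side0.png

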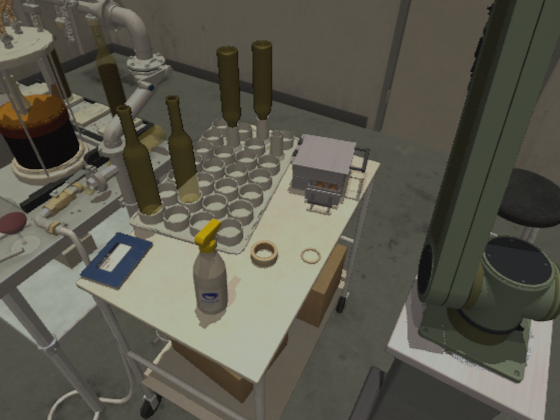

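View pics/top0.png

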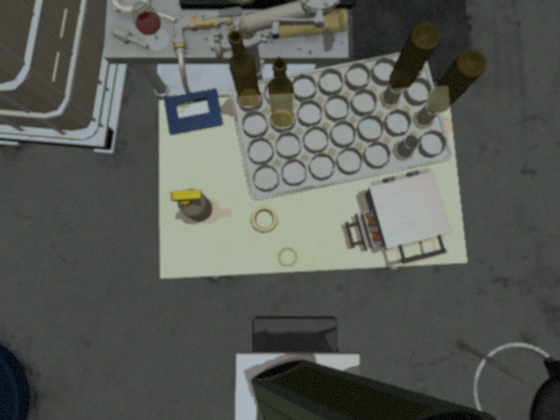

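Side view: the bin is at about (325,168) px, the spray bottle at (210,270), tape at (264,253) and gasket at (311,256). Top view: lid at about (408,208) px, front bar at about (415,250), drawer handle at about (350,233), bottle at (192,203).

Create h.py:
```python
import numpy as np,cv2
from bench import arm
def world(n,d):
    c=arm.calibration(n);K,R,t=c["K"],c["R"],c["t"]
    v,u=np.indices(d.shape);r=np.stack([(u-K[0,2])/K[0,0],(v-K[1,2])/K[1,1],np.ones_like(d)],-1)*d[...,None]
    return (r-t)@R
def ray(n,uv,z):
    c=arm.calibration(n);K,R,t=c["K"],c["R"],c["t"]
    o=-R.T@t;r=R.T@np.linalg.inv(K)@np.array([*uv,1.]);return o+r*(z-o[2])/r[2]
def proj(n,X):
    c=arm.calibration(n);p=c["K"]@(c["R"]@np.asarray(X,float)+c["t"]);return p[:2]/p[2]
```

Run:
```python
from h import *
d=np.load("pics/top0.npy");W=world("top",d)
box=np.zeros(d.shape,bool);box[160:280,340:460]=1
m=box&(abs(W[...,2]-95)<8)&(d>0)
n,l,st,_=cv2.connectedComponentsWithStats(cv2.morphologyEx(m.astype(np.uint8),cv2.MORPH_OPEN,np.ones((5,5))))
i=1+st[1:,4].argmax();P=W[l==i];print(st,np.median(P[:,2]))
print("table z",np.median(W[240:260,200:260,2]))
c,_=cv2.findContours((l==i).astype(np.uint8),cv2.RETR_EXTERNAL,cv2.CHAIN_APPROX_NONE)
q=np.array([ray("top",x,95)[:2] for x in c[0][:,0]],np.float32)
print("lid rect",cv2.minAreaRect(q))
# handle bars
for nm,lo,hi,b in(("bar",80,108,(232,270,375,455)),("dh",18,45,(205,260,335,368))):
    bb=np.zeros(d.shape,bool);bb[b[0]:b[1],b[2]:b[3]]=1
    mm=bb&(W[...,2]>lo)&(W[...,2]<hi)&(l!=i)
    print(nm,mm.sum(),np.round(W[mm][:,:3].mean(0)) if mm.any() else 0)
p=cv2.imread("pics/top0.png")[160:280,330:470];cv2.imwrite("pics/crop0.png",cv2.resize(p,None,fx=5,fy=5,interpolation=cv2.INTER_CUBIC))
```

```text
[[     0      0    560    420 230697]
 [   370    169     80     79   4478]
 [   415    255      5      5     25]] 95.42787699794586
table z 0.050964964966067894
lid rect ((517.5626831054688, -276.76861572265625), (172.31427001953125, 165.86016845703125), 14.272876739501953)
bar 337 [ 405. -304.   98.]
dh 295 [ 465. -156.   32.]
```

View pics/crop0.png

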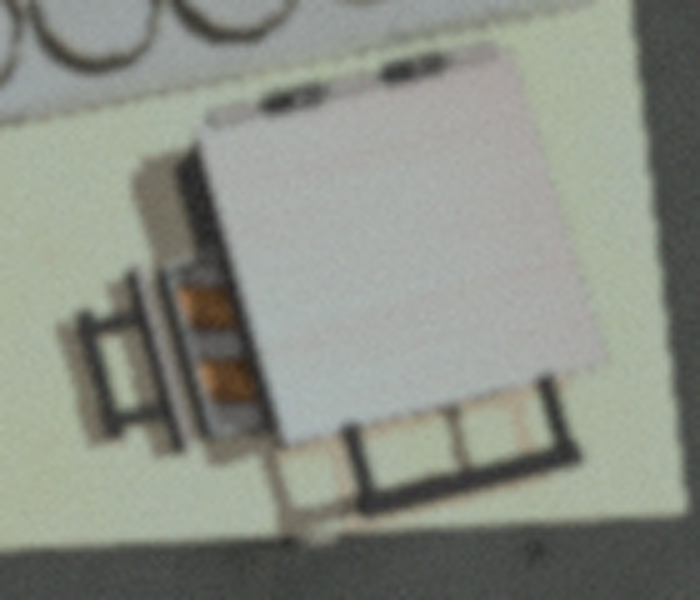

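The crop shows the bar from about (402,261) to (446,251) px, the drawer handle from (348,223) to (353,246), and the drawer partly open.

Run:
```python
from h import *
f=lambda x,y,z:ray("top",(x/5+330-.4,y/5+160-.4),z)
a,b=f(362,500,94),f(575,452,94);c,e=f(92,316,28),f(116,430,28)
print("bar",a,b,np.linalg.norm(a-b),"yaw",np.arctan2(-(a-b)[0],(a-b)[1]))
print("dh",c,e,np.linalg.norm(c-e),"yaw",np.arctan2((c-e)[1],(c-e)[0]))
cor=[f(x,y,95) for x,y in((287,443),(603,362),(202,130),(520,50))]
for k in cor:print(k)
u=cor[0]-cor[1];print("front edge",np.linalg.norm(u),np.arctan2(-u[0],u[1]))
u=cor[2]-cor[0];print("side edge",np.linalg.norm(u),np.arctan2(u[1],u[0]))
yaw=np.arctan2(-(a-b)[0],(a-b)[1])
for yaw in(yaw,.249):
  R=np.array([[np.cos(yaw),-np.sin(yaw)],[np.sin(yaw),np.cos(yaw)]])
  m=((a+b)/2)[:2];o=m+R@[123,0];print("origin from bar",o)
  fm=((cor[0]+cor[1])/2)[:2];print("origin from edge",fm+R@[85,0])
  print("drawer rel",R.T@(((c+e)/2)[:2]-o))
# side-camera depth check of lid
d=np.load("pics/side0.npy");W=world("side",d);m=np.zeros(d.shape,bool);m[130:175,290:360]=1
m&=abs(W[...,2]-95)<6;Q=W[m];print("side lid",m.sum(),cv2.minAreaRect(Q[:,:2].astype(np.float32)))
d=np.load("pics/top0.npy");W=world("top",d);m=(W[...,2]>15)&(W[...,0]>300)&(W[...,0]<600)&(W[...,1]>-200)&(W[...,1]<250)
print("bottle",W[m&(W[...,1]>80)].mean(0),"max z rack",np.percentile(W[150:190,270:330,2],95))
print("table corner",ray("top",(465,263),0),ray("top",(161,278),0),"gasket",ray("top",(287,257),3),"tape",ray("top",(263,219),20),"rack edge",[ray("top",q,15) for q in((250,197),(450,157))])
```

```text
bar [ 387.29090278 -255.21235281   94.        ] [ 410.79044003 -360.46054168   94.        ] 107.83973994958006 yaw 0.21967420060552637
dh [ 485.39956875 -133.99039668   28.        ] [ 425.62426342 -145.36713459   28.        ] 60.848313803391676 yaw 0.18807565120412006
[ 414.95883294 -219.25878389   95.        ]
[ 454.95450598 -376.20619847   95.        ]
[ 571.23294945 -181.76461557   95.        ]
[ 612.50036497 -342.95349947   95.        ]
front edge 161.96340575750577 0.24952392123963382
side edge 160.70909168713183 0.2354746748547282
origin from bar [ 519.08479649 -281.03331248]
origin from edge [ 517.91399167 -279.20999968]
drawer rel [-31.2423239  151.81085678]
origin from bar [ 518.24727037 -277.52495168]
origin from edge [ 517.33521346 -276.7855227 ]
drawer rel [-26.83044035 149.05510107]
side lid 1965 ((503.23602294921875, -278.4996643066406), (201.4441375732422, 173.23724365234375), 13.967926025390625)
bottle [522.12368973 192.4711123  106.38276361] max z rack 43.67803698773957
table corner [ 381.71095889 -446.29879811    0.        ] [341.42855512 358.73109163   0.        ] gasket [396.86084955  26.16318161   3.        ] tape [496.2003696  89.8272637  20.       ] rack edge [array([556.21670222, 125.59946355,  15.        ]), array([ 667.32429446, -416.45167734,   15.        ])]
```

Add to h.py:
```python
from scipy.spatial.transform import Rotation as Ro
O=np.array([518.,-278.,0]);YAW=.243;RB=Ro.from_euler("z",YAW).as_matrix()
def to(p,yang=None):
    """p: bin-frame TCP target; yang: desired angle of tool y in bin frame"""
    s=arm.sense();R=Ro.from_quat(s["tcp_rot"],scalar_first=True).as_matrix()
    b=RB.T@(s["position"]-O);W=O+RB@np.asarray(p,float)
    print("t",s["clock"],"tcp bin",b.round(1),"F bin",(RB.T@s["contact_force"]).round(2),"grip",round(s["grip_width"],1),round(s["grip_force"],1),"j",s["joint_pos"].round(2))
    tu=0
    if yang is not None:
        a=np.arctan2(R[1,1],R[0,1]);tu=-((yang+YAW-a+np.pi)%(2*np.pi)-np.pi)
    print("world tgt",W.round(1),"dxyz",(R.T@(W-s["position"])).round(1),"turn",round(tu,3))
```

```bash
python3 -c "
from h import *
to([-25,212,230],-np.pi/2)
to([-25,212,14],-np.pi/2)"
```

Request:
nudge_tcp --deltas '[{"jaw": 40,"dx": 391,"dy": -353,"rz": 0.097},{"jaw": 40,"dx": 391,"dy": -353,"rz": 0.097},{"jaw": 40,"dx": 391,"dy": -353,"rz": 0.097},{"jaw": 40,"dx": 391,"dy": -353,"rz": 0.097},{"jaw": 40,"dx": 391,"dy": -353,"rz": 0.097},{"jaw": 40,"dx": 391,"dy": -353,"rz": 0.097},{"jaw": 40,"dx": 391,"dy": -353,"rz": 0.097},{"jaw": 40,"dx": 391,"dy": -353,"rz": 0.097},{"jaw": 40,"dx": 391,"dy": -353,"rz": 0.097},{"jaw": 40,"dx": 391,"dy": -353,"rz": 0.097},{"jaw": 40,"dx": 391,"dy": -353,"rz": 0.097},{"jaw": 40,"dx": 391,"dy": -353,"rz": 0.097}]' --grip_n 40

```text
clock: 1.3
position: [443.7, -76.3, 230.9]
tcp_rot: [-0.0, 0.992, 0.124, -0.0]
contact_force: [-0.6, -1.2, -0.5]
grip_width: 40.0
grip_force: 0.0
```

```bash
python3 -c "
from h import *
to([-25,212,14],-np.pi/2)"
```

```text
t 1.3 tcp bin [-23.6 213.6 230.9] F bin [-0.91 -1.   -0.46] grip 40.0 0.0 j [-0.2   0.12  1.83  0.    1.19  1.13]
world tgt [442.7 -78.2  14. ] dxyz [ -1.4   1.8 216.9] turn 0.005
```

Request:
nudge_tcp --deltas '[{"jaw": 40,"dx": -1,"dy": 1,"dz": 50},{"jaw": 40,"dx": -1,"dy": 1,"dz": 100},{"jaw": 40,"dx": -1,"dy": 1,"dz": 150},{"jaw": 40,"dx": -1,"dy": 1,"dz": 180},{"jaw": 40,"dx": -1,"dy": 1,"dz": 200},{"jaw": 40,"dx": -1,"dy": 1,"dz": 210},{"jaw": 40,"dx": -1,"dy": 1,"dz": 218},{"jaw": 40,"dx": -1,"dy": 1,"dz": 218}]'

```text
clock: 2.1
position: [441.7, -80.6, 13.1]
tcp_rot: [-0.0, 0.993, 0.121, -0.0]
contact_force: [-0.5, -0.7, -0.2]
grip_width: 40.3
grip_force: 0.0
```

Run:
```python
from h import *
to([-25,119+34.5,12],-np.pi/2)
p,d=arm.capture("top");cv2.imwrite("pics/t1.png",cv2.resize(p[140:290,260:460],None,fx=4,fy=4,interpolation=cv2.INTER_CUBIC))
```

```text
t 2.1 tcp bin [-26.5 210.   13.1] F bin [-0.67 -0.53 -0.23] grip 40.3 0.0 j [-0.21  0.4   2.13 -0.    0.62  1.12]
world tgt [ 456.8 -135.    12. ] dxyz [ 1.6 56.5  1.1] turn -0.001
```

View pics/t1.png

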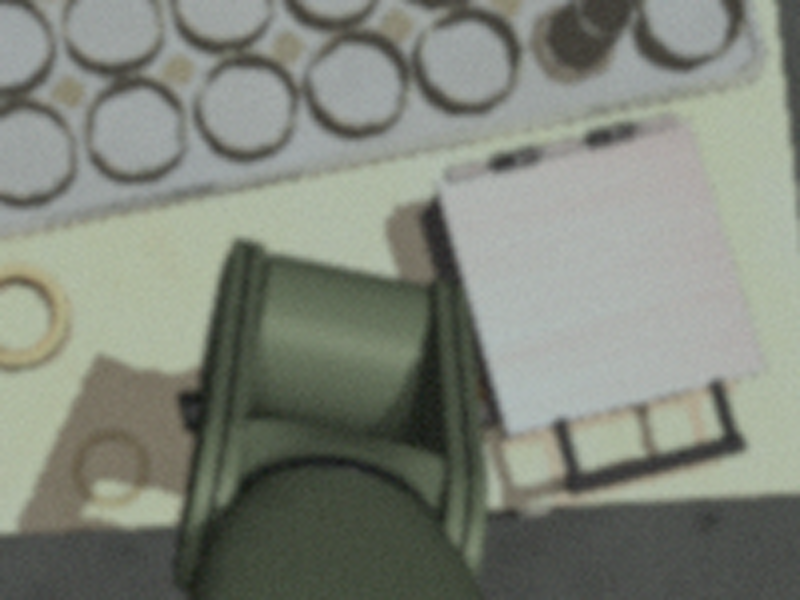

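The arm covers the drawer here. The lid is untouched, and the gasket at about (112,465) in the crop is clear of the gripper.

Request:
nudge_tcp --deltas '[{"jaw": 40,"dx": 1,"dy": 10},{"jaw": 40,"dx": 1,"dy": 20},{"jaw": 40,"dx": 1,"dy": 27},{"jaw": 40,"dx": 1,"dy": 33},{"jaw": 40,"dx": 1,"dy": 39},{"jaw": 40,"dx": 1,"dy": 44},{"jaw": 40,"dx": 1,"dy": 48},{"jaw": 40,"dx": 1,"dy": 51},{"jaw": 40,"dx": 1,"dy": 51}]'

```text
clock: 3.05
position: [455.2, -129.9, 13.2]
tcp_rot: [0.0, 0.993, 0.121, -0.0]
contact_force: [-0.2, 0.2, -0.0]
grip_width: 39.9
grip_force: 0.0
```

Run:
```python
from h import *
to([-25,119+34.5,12],-np.pi/2)
```

```text
t 3.05 tcp bin [-25.3 158.8  13.2] F bin [-0.17  0.26 -0.02] grip 39.9 0.0 j [-0.3   0.42  2.07 -0.    0.64  1.03]
world tgt [ 456.8 -135.    12. ] dxyz [0.3 5.3 1.2] turn -0.0
```

Request:
nudge_tcp --deltas '[{"jaw": 40,"dy": 2},{"jaw": 40,"dy": 4},{"jaw": 40,"dy": 5},{"jaw": 40,"dy": 6},{"jaw": 40,"dy": 6}]'

```text
clock: 3.55
position: [456.1, -134.4, 13.2]
tcp_rot: [-0.001, 0.993, 0.121, -0.0]
contact_force: [-0.3, 5.6, 0.7]
grip_width: 40.1
grip_force: 2.7
```

Request:
nudge_tcp --deltas '[{"jaw": 40,"dy": 1},{"jaw": 40,"dy": 2},{"jaw": 40,"dy": 2}]'

```text
clock: 3.85
position: [456.1, -134.7, 13.2]
tcp_rot: [-0.002, 0.993, 0.12, -0.001]
contact_force: [0.8, 14.2, 4.3]
grip_width: 40.0
grip_force: 6.7
```

```bash
python3 -c "
from h import *
to([-25,119+34.5,12],-np.pi/2)"
```

```text
t 3.85 tcp bin [-25.6 154.   13.2] F bin [ 4.16 13.56  4.26] grip 40.0 6.7 j [-0.31  0.43  2.07  0.01  0.65  1.01]
world tgt [ 456.8 -135.    12. ] dxyz [0.6 0.5 1.2] turn -0.002
```

Request:
nudge_tcp --deltas '[{"jaw": 40,"dy": -20},{"jaw": 40,"dy": -45},{"jaw": 40,"dy": -45,"dz": -40},{"jaw": 40,"dy": -45,"dz": -90},{"jaw": 40,"dy": -45,"dz": -140},{"jaw": 40,"dy": -45,"dz": -180},{"jaw": 40,"dy": -45,"dz": -180}]'

```text
clock: 4.55
position: [449.9, -94.6, 199.1]
tcp_rot: [0.003, 0.993, 0.121, 0.006]
contact_force: [0.6, 0.0, 0.2]
grip_width: 40.4
grip_force: 0.0
```

Run:
```python
from h import *
to([-123,0,170],0)
```

```text
t 4.55 tcp bin [-22.  194.4 199.1] F bin [ 0.64 -0.13  0.22] grip 40.4 0.0 j [-0.23  0.16  1.87 -0.    1.1   1.1 ]
world tgt [ 398.6 -307.6  170. ] dxyz [-101.3  194.2   29.2] turn -1.571
```

Request:
nudge_tcp --deltas '[{"jaw": 31,"dx": -25,"dy": 48,"rz": -0.15},{"jaw": 31,"dx": -50,"dy": 97,"rz": -0.3},{"jaw": 31,"dx": -75,"dy": 145,"rz": -0.45},{"jaw": 31,"dx": -101,"dy": 194,"rz": -0.6},{"jaw": 31,"dx": -101,"dy": 194,"rz": -0.75},{"jaw": 31,"dx": -101,"dy": 194,"rz": -0.9},{"jaw": 31,"dx": -101,"dy": 194,"rz": -1.05},{"jaw": 31,"dx": -101,"dy": 194,"rz": -1.2},{"jaw": 31,"dx": -101,"dy": 194,"rz": -1.35},{"jaw": 31,"dx": -101,"dy": 194,"dz": 20,"rz": -1.5},{"jaw": 31,"dx": -101,"dy": 194,"dz": 29,"rz": -1.571},{"jaw": 31,"dx": -101,"dy": 194,"dz": 29,"rz": -1.571}]'

```text
clock: 5.75
position: [393.6, -305.4, 162.2]
tcp_rot: [-0.002, 0.616, 0.788, -0.0]
contact_force: [0.3, 0.6, -0.6]
grip_width: 31.4
grip_force: 0.0
```

Run:
```python
from h import *
to([-123,0,170],0);to([-123,0,75],0)
for n in("side","top"):
    p,d=arm.capture(n);cv2.imwrite(f"pics/{n}2.png",p);np.save(f"pics/{n}2.npy",d)
p=cv2.imread("pics/side2.png")[110:230,260:400];a=cv2.resize(p,(700,600),interpolation=cv2.INTER_CUBIC);cv2.imwrite("pics/s2c.png",a)
```

```text
t 5.75 tcp bin [-127.3    3.3  162.2] F bin [ 0.48  0.53 -0.64] grip 31.4 0.0 j [-0.68  0.26  1.84 -0.    1.05 -0.93]
world tgt [ 398.6 -307.6  170. ] dxyz [-3.3  4.3 -7.9] turn 0.001
t 5.75 tcp bin [-127.3    3.3  162.2] F bin [ 0.48  0.53 -0.64] grip 31.4 0.0 j [-0.68  0.26  1.84 -0.    1.05 -0.93]
world tgt [ 398.6 -307.6   75. ] dxyz [-3.6  4.6 87.1] turn 0.001
```

View pics/s2c.png

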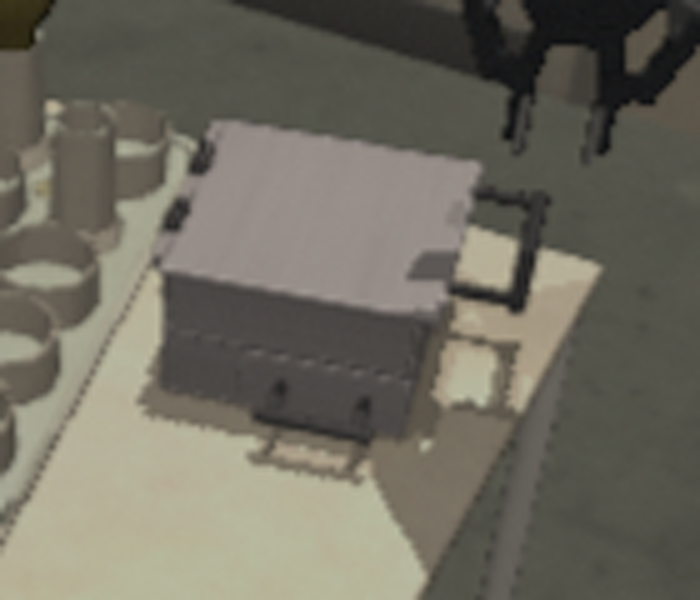

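The drawer is flush: its handle stands at about (310,430) in the crop. The bar runs from (540,195) to (518,305) and the fingers are above it.

Run:
```python
from h import *
for n,pts in(("side",((540,197),(517,303))),):
    for u,v in pts:
        w=ray(n,(260+u/5-.4,110+v/5-.4),94);print((RB.T@(w-O)).round(1))
for t in([-123,56,94],[-123,-56,94],[-127,3+0,170],[-89,-83,95],[-89,83,95],[-25,114,28]):
    q=proj("side",O+RB@np.array(t));print(t,((q+.4-[260,110])*5).round(0))
W=world("side",np.load("pics/side2.npy"));B=(W-O)@RB
m=(abs(B[...,2]-94)<10)&(B[...,0]<-110)&(B[...,0]>-140)&(abs(B[...,1])<40);print("depth side",m.sum(),B[m].mean(0) if m.any() else 0)
W=world("top",np.load("pics/top0.npy"));B=(W-O)@RB
m=(abs(B[...,2]-98)<9)&(B[...,0]<-110)&(B[...,0]>-140)&(abs(B[...,1])<40);print("depth top",m.sum(),B[m].mean(0))
to([-123,0,78],0)
```

```text
[-125.4  -53.2   94. ]
[-126.2   55.8   94. ]
[-123, 56, 94] [511. 302.]
[-123, -56, 94] [537. 194.]
[-127, 3, 170] [554. 139.]
[-89, -83, 95] [487. 159.]
[-89, 83, 95] [444. 318.]
[-25, 114, 28] [308. 420.]
depth side 65 [-124.47118039    0.8905359    98.05937582]
depth top 161 [-123.86545386    0.30698929   98.69268589]
t 5.85 tcp bin [-126.5    2.3  163.9] F bin [-0.03 -0.77 -0.04] grip 31.0 0.0 j [-0.68  0.26  1.84 -0.    1.05 -0.92]
world tgt [ 398.6 -307.6   78. ] dxyz [-2.4  3.5 85.9] turn -0.003
```

Request:
nudge_tcp --deltas '[{"jaw": 31,"dx": -2,"dy": 2.5,"dz": 30},{"jaw": 31,"dx": -2,"dy": 2.5,"dz": 50},{"jaw": 31,"dx": -2,"dy": 2.5,"dz": 65},{"jaw": 31,"dx": -2,"dy": 2.5,"dz": 78},{"jaw": 31,"dx": -2,"dy": 2.5,"dz": 87},{"jaw": 31,"dx": -2,"dy": 2.5,"dz": 87},{"jaw": 31,"dx": -2,"dy": 2.5,"dz": 87}]' --grip_n 25

```text
clock: 6.55
position: [398.1, -307.8, 77.8]
tcp_rot: [0.001, 0.616, 0.787, -0.0]
contact_force: [-0.4, 0.2, -0.3]
grip_width: 31.0
grip_force: 0.0
```

```bash
python3 -c "
from h import *
to([-124,0,76],0)"
```

```text
t 6.55 tcp bin [-1.235e+02 -1.000e-01  7.780e+01] F bin [-0.32  0.29 -0.26] grip 31.0 0.0 j [-0.68  0.36  1.94 -0.    0.84 -0.92]
world tgt [ 397.6 -307.8   76. ] dxyz [ 0.1 -0.5  1.8] turn -0.001
```

Request:
nudge_tcp --deltas '[{"jaw": 8,"dz": 1},{"jaw": 8,"dz": 1},{"jaw": 8,"dz": 1},{"jaw": 8,"dz": 1},{"jaw": 8,"dz": 1},{"jaw": 8,"dz": 1}]' --grip_n 25

```text
clock: 7.15
position: [396.8, -308.3, 76.9]
tcp_rot: [-0.0, 0.616, 0.788, -0.001]
contact_force: [-4.2, -2.4, 2.2]
grip_width: 10.8
grip_force: 25.9
```

```bash
python3 -c "
from h import *
to([-124,0,76],0)"
```

```text
t 7.15 tcp bin [-125.    -0.2   76.9] F bin [-4.66 -1.36  2.24] grip 10.8 25.9 j [-0.68  0.36  1.94 -0.    0.84 -0.92]
world tgt [ 397.6 -307.8   76. ] dxyz [0.2 1.  0.9] turn 0.001
```

Request:
nudge_tcp --deltas '[{"jaw": 8,"dy": 0.3,"dz": -10.2},{"jaw": 8,"dy": 2.3,"dz": -30.5},{"jaw": 8,"dy": 6.3,"dz": -50.5},{"jaw": 8,"dy": 9.1,"dz": -60.3},{"jaw": 8,"dy": 9.1,"dz": -60.3}]' --grip_n 30

```text
clock: 7.65
position: [405.6, -306.0, 138.3]
tcp_rot: [0.0, 0.616, 0.788, -0.002]
contact_force: [-5.3, -3.2, 0.0]
grip_width: 11.0
grip_force: 29.5
```

```bash
python3 -c "
from h import *
to([-125+9.1,0,76.9+60.3],0)"
```

```text
t 7.65 tcp bin [-115.8   -0.2  138.3] F bin [-5.91 -1.87  0.01] grip 11.0 29.5 j [-0.67  0.3   1.85 -0.    0.99 -0.91]
world tgt [ 405.5 -305.9  137.2] dxyz [ 0.2 -0.1  1.1] turn 0.001
```

Request:
nudge_tcp --deltas '[{"jaw": 8,"dy": 6.5,"dz": -19.1},{"jaw": 8,"dy": 15.2,"dz": -37.5},{"jaw": 8,"dy": 25.8,"dz": -54.9},{"jaw": 8,"dy": 38.2,"dz": -71.1},{"jaw": 8,"dy": 52.1,"dz": -86},{"jaw": 8,"dy": 59.6,"dz": -93},{"jaw": 8,"dy": 59.6,"dz": -93}]'

```text
clock: 8.35
position: [462.5, -291.6, 232.6]
tcp_rot: [-0.0, 0.616, 0.788, -0.002]
contact_force: [-10.6, -2.0, 11.3]
grip_width: 10.5
grip_force: 29.7
```

Run:
```python
from h import *
to([-125+69.4,0,76.9+153.3],0)
p,d=arm.capture("side");cv2.imwrite("pics/s3c.png",cv2.resize(p[60:230,240:440],None,fx=3.5,fy=3.5,interpolation=cv2.INTER_CUBIC))
```

```text
t 8.35 tcp bin [-5.720e+01  1.000e-01  2.326e+02] F bin [-10.73   0.6   11.27] grip 10.5 29.7 j [-0.58  0.27  1.63 -0.01  1.24 -0.82]
world tgt [ 464.  -291.4  230.2] dxyz [-0.1  1.6  2.4] turn 0.001
```

View pics/s3c.png

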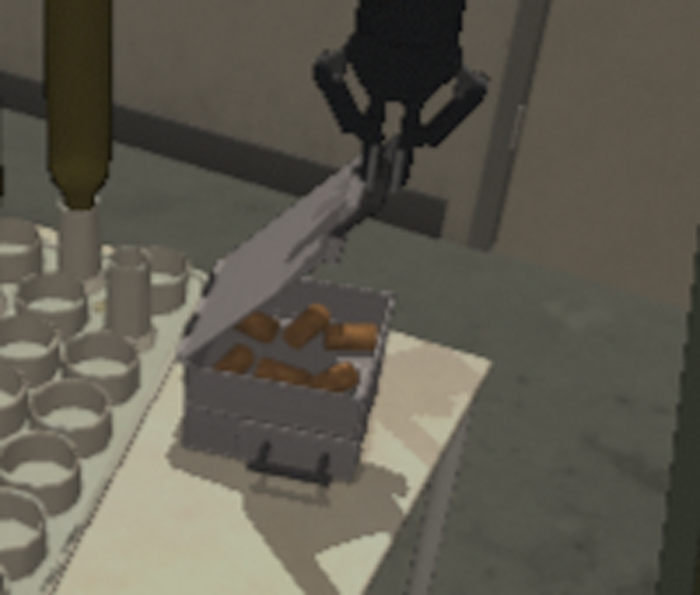

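The lid is up with the bar gripped at about (385,170) in the crop, and the drawer is still flush. I'll measure the lid's angle from depth.

Add to h.py:
```python
def lid():
    out=[]
    for n in("side","top"):
        p,d=arm.capture(n);B=(world(n,d)-O)@RB
        m=(d>0)&(B[...,0]>-40)&(B[...,0]<75)&(abs(B[...,1])<75)&(B[...,2]>108)&(B[...,2]<235)
        X=B[m];v=np.column_stack([81-X[:,0],X[:,2]-93]);a=np.arctan2(v[:,1],v[:,0])
        r=np.hypot(*v.T);k=(r>60)&(r<155)&(abs(a-np.median(a))<.15)
        v=v[k];c=v.mean(0);dd=np.linalg.svd(v-c,full_matrices=0)[2][0];dd*=np.sign(dd[1])
        print(n,k.sum(),"angle by hinge",np.median(a[k]).round(3),"slope",np.arctan2(dd[1],dd[0]).round(3))
```

```bash
python3 -c "
from h import *
lid();to([-57,0,232],0)"
```

```text
side 470 angle by hinge 0.838 slope 0.832
top 1222 angle by hinge 0.844 slope 0.827
t 8.5 tcp bin [-5.820e+01  1.000e-01  2.317e+02] F bin [-10.73   0.2   11.57] grip 10.6 29.7 j [-0.58  0.28  1.63 -0.01  1.24 -0.82]
world tgt [ 462.7 -291.7  232. ] dxyz [-0.1  1.2 -0.3] turn 0.001
```

Request:
nudge_tcp --deltas '[{"jaw": 8,"dy": -1.6,"dz": -1.8},{"jaw": 8,"dy": 9.2,"dz": -11.1},{"jaw": 8,"dy": 20.8,"dz": -19.7},{"jaw": 8,"dy": 33,"dz": -27.4},{"jaw": 8,"dy": 40.2,"dz": -31.5},{"jaw": 8,"dy": 40.2,"dz": -31.5},{"jaw": 8,"dy": 40.2,"dz": -31.5}]'

```text
clock: 9.2
position: [503.3, -281.2, 262.7]
tcp_rot: [0.001, 0.616, 0.788, -0.0]
contact_force: [-2.6, -0.0, 6.7]
grip_width: 10.6
grip_force: 30.7
```

```bash
python3 -c "
from h import *
lid();to([-57,0,232],0)"
```

```text
side 203 angle by hinge 1.093 slope 1.086
top 692 angle by hinge 1.097 slope 1.084
t 9.3 tcp bin [-15.2   0.4 262.6] F bin [-3.75  0.83  5.38] grip 10.4 30.7 j [-0.53  0.3   1.51 -0.    1.33 -0.77]
world tgt [ 462.7 -291.7  232. ] dxyz [ -0.3 -41.8  30.6] turn 0.0
```

Request:
nudge_tcp --deltas '[{"jaw": 8,"dy": -12,"dz": 5.6},{"jaw": 8,"dy": -24,"dz": 13.6},{"jaw": 8,"dy": -32,"dz": 19.7},{"jaw": 8,"dy": -36.8,"dz": 23.5},{"jaw": 8,"dy": -39.9,"dz": 26.1},{"jaw": 8,"dy": -39.9,"dz": 26.1},{"jaw": 8,"dy": -39.9,"dz": 26.1},{"jaw": 8,"dy": -39.9,"dz": 26.1},{"jaw": 8,"dy": -39.9,"dz": 26.1},{"jaw": 8,"dy": -39.9,"dz": 26.1}]'

```text
clock: 10.3
position: [464.8, -291.0, 235.2]
tcp_rot: [0.0, 0.616, 0.788, -0.0]
contact_force: [-2.8, -1.0, 2.1]
grip_width: 10.9
grip_force: 30.6
```

Run:
```python
from h import *
lid();to([-57,0,232],0)
p,d=arm.capture("side");cv2.imwrite("pics/s4c.png",cv2.resize(p[60:310,170:440],None,fx=2.2,fy=2.2))
p,d=arm.capture("side");print(arm.sense()["qd"].round(4))
```

```text
side 458 angle by hinge 0.857 slope 0.847
top 1183 angle by hinge 0.863 slope 0.846
t 10.4 tcp bin [-5.480e+01  2.000e-01  2.352e+02] F bin [-1.94 -0.63  2.35] grip 10.5 30.6 j [-0.58  0.28  1.62 -0.    1.25 -0.82]
world tgt [ 462.7 -291.7  232. ] dxyz [-0.2 -2.2  3.2] turn 0.0
[-0.0004  0.0011  0.0013  0.0006 -0.0001  0.0006]
```

View pics/s4c.png

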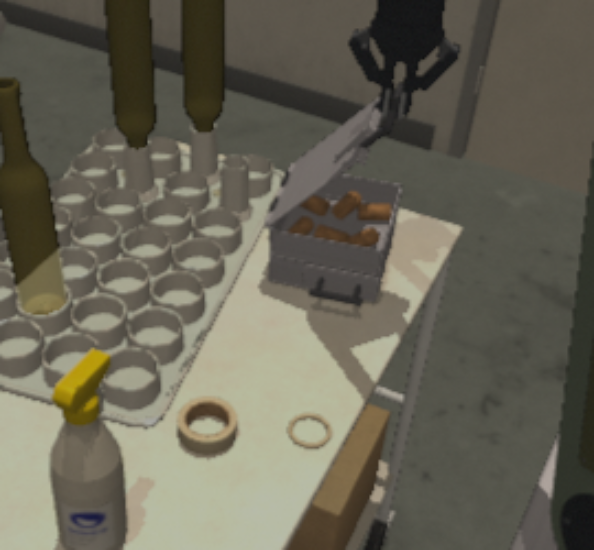

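The lid is held at 0.85 rad with the bar gripped at about (395,105) in the crop. The drawer is shut at (335,290), and the bottle, tape and gasket have not moved. The arm is at rest.

```bash
python3 -c "
from bench import arm
print(arm.close_job())"
```

```text
the job is handed in; nothing more can be done
None
```

I handed the job in with the drawer pushed shut against its stop and the lid held still at about 0.85 rad, after raising it to about 1.085 rad; the bottle, tape roll and gasket were left alone, and the hand-in returned no verdict.

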